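# Hang the L-shaped counter sign level

### The arm

A 7-joint arm with a two-finger parallel gripper is mounted at the origin on the work surface. World frame = base frame: x ahead of the robot, y to its left, z up, the work surface at z = 0. Lengths are in m, angles in rad, forces in N, time in s.
With the tool pointing down it reaches from about 0.35 to 0.9 m from the base axis. Payload 19.9 kg.
Tool frame: the origin (TCP) lies midway between the tips of the shut fingers; the grasp point (between the pads) lies 19 mm behind it; z points along the fingers, y is the line along which they close (so a half turn about z gives the same grasp; the last joint's range is limited). The gripper opens to 85 mm and grips with 20 to 120 N. Pads are 22 mm wide; open, the fingers measure 114 mm over their backs; the gripper's body (76 mm by 85 mm) begins 54 mm behind the grasp point. The pads swing forward as they close: fully open they stand 13 mm farther back than shut.
Start: joints at [1.244, 0.417, -0.01, 1.614, 0.005, 1.111, -0.053], TCP at [0.176, -0.6, 0.231] pointing down, gripper open.
Joint ranges: [-2.81, 2.81], [-0.39, 2.02], [-1.27, 1.25], [0.06, 2.57], [-1.19, 4.33], [0.19, 2], [-2.82, 2.82]. Speed limits (rad/s): [1.89, 1.89, 2.39, 2.39, 3.01, 3.01, 3.01].

### API

Orientations are given as a 3x3 rotation matrix whose columns are the frame's x, y, z axes.
In Python, from rig import * gives the robot as it stands.
- The arm moves only by the shell command python3 -m pendant 'ROWS' [FORCE]. ROWS is rows parted by semicolons, their numbers by spaces, 1 to 8 of them, each of 7 numbers: dx, dy, dz in m, then a rotation vector rx, ry, rz in rad, then the finger opening in m; each row is the pose to reach, as a shift and turn from the pose commanded when the command began, along the tool's axes at that moment; what a row does not reach only later rows make up. A row lasts 1/12 s, in which the tool goes at most 0.0417 m and 0.125 rad, less where a joint would pass 70% of its speed; a pose out of reach is approached as far as the arm can. The fingers move at their own pace and stop on an object; FORCE is the grip in N (left out, the last holds). Time passes only in rows, so rows that do not move let the fingers close. It prints the time, the measured TCP pose, the force, the opening and the grip force at its end.
- sense(): the state, without advancing time (a new reading comes with each control period).
- read_camera(name): name is "scene" or "top"; returns a dict with "img" (480x640x3 uint8, blue, green, red), "K" (3x3 intrinsics, pixels), "position" and "rotation" of the camera in the world. Camera axes: x right, y down, z forward; pixel columns grow to the right and rows downward; lengths in m; the calibration is good to about 2 mm. A picture is of the moment at which its call begins. There is no depth.
- job_done(): hands the job in; it is judged then, once.
The state is a dict: "time_s": time; "joint_pos": joint angles; "dq": joint speeds; "joint_efforts": joint torques, N m; "tcp_pos": TCP position; "eef_rot": TCP orientation; "contact_force": force on the tool from outside, world axes, zero at the start; "torque": the same for the moment, N m; "opening": finger opening in m; "finger_force": force on a finger pad.
Only numpy, scipy, OpenCV 4.12 (cv2) and the standard library are available. Lean on these libraries where they do the work, as an engineer would, in place of code of your own. Each camera call takes 0.05 s, during which the arm holds its last target. There are 200 camera calls.

### The job

Take the L-shaped white sign out of its slotted holder and hang it on the counter stand's peg by the one of its five holes that lets it hang level, bar on top and leg down, seated on the thin shaft behind the peg's wider head, then let go so that it hangs free and still. The peg may be clamped a little to either side, so feel for it gently and never push hard on the peg; leave the pen cup, stapler and tape dispenser where they are.

Things in the scene. Friction and masses are not known exactly. Their poses are not given: they have to be found in the camera images.
- sign: L-shaped white metal plate, 5 mm thick, uniform, 0.13 to 0.25 kg. Bar 170 x 40 mm (x -85 to 85, z -20 to 20); leg 60 mm wide below one end (x 25 to 85, z -20 to -142). Five round 15 mm holes, 30 mm apart, along z = 0. Origin: centre of the bar, mid thickness; x along the bar to the leg's end, y normal to the plate, z up. Starts upright, leg in the holder's slot, may lean slightly.
- hole_a (a point): Centre of the sign's first (farthest from the leg's end) hole, at x = -60 mm in the sign's frame; axes as the sign's.
- hole_b (a point): Centre of the sign's second hole, at x = -30 mm in the sign's frame; axes as the sign's.
- hole_c (a point): Centre of the sign's middle hole, at x = 0 mm in the sign's frame; axes as the sign's.
- hole_d (a point): Centre of the sign's fourth hole, at x = 30 mm in the sign's frame; axes as the sign's.
- hole_e (a point): Centre of the sign's fifth hole, at x = 60 mm in the sign's frame; axes as the sign's.
- holder: Fixed black plastic holder: base 80 x 110 x 12 mm, on it a block 90 mm long, 32 mm thick, top at z = 58 mm, with an upright slot 68 mm long (y), 7.6 mm wide (x), 46 mm deep, in which the sign's leg stands; raise the sign 50 mm or more to clear it. Origin: centre of the underside, z up; the sign's x points along +y.
- stand: Fixed dark steel stand: base 130 x 140 x 10 mm, post with a cross bar (70 mm along y, front face at x = 46, top at z = 211 mm). A level steel peg sticks out of a small block on the bar towards -x (to the robot): axis at z = 200; shaft 8 mm thick from x = 36 to -10, then a head 11 mm thick to the flat nose at x = -20, rim chamfered 1.2 mm. Origin: underside below the bar's middle; z up.
- peg_nominal (a point): Fixed point of the stand at x = 12, y = 0, z = 200 mm in its frame, axes as the stand's: mid length of the peg's shaft (nose 32 mm to -x, head's rear 22 mm) if the peg were in the middle of the cross bar. The peg is clamped anywhere up to 12 mm to either side along y; where is NOT reported and must be felt or seen. The clamp holds against 25 N.
- pen_cup: Bystander: empty black cup, 76 mm across, 95 mm high; origin at the centre of the underside.
- stapler: Bystander: stapler, 36 x 130 x 48 mm, lying along its y; origin at the centre of the underside.
- tape: Bystander: desk tape dispenser, 60 x 140 mm, about 90 mm high; origin at the centre of the underside.
Mind the look-alikes: they are no part of the job. Of the things that look like the stand, the smaller one is meant.

How it is judged:
On the way, in this order (a step that is already met when the one before it is completed fails the run):
1. the sign is lifted out of the holder's slot (z of sign in the frame of holder above 0.202 m), for 0.1 s.
2. the sign sits with one of its holes over the peg's shaft, behind the head, while still held (((x of hole_a in the frame of peg_nominal between -0.0195 and 0.0225 m and y of hole_a in the frame of peg_nominal between -0.02 and 0.02 m and z of hole_a in the frame of peg_nominal between -0.0085 and 0.003 m) or (x of hole_b in the frame of peg_nominal between -0.0195 and 0.0225 m and y of hole_b in the frame of peg_nominal between -0.02 and 0.02 m and z of hole_b in the frame of peg_nominal between -0.0085 and 0.003 m) or (x of hole_c in the frame of peg_nominal between -0.0195 and 0.0225 m and y of hole_c in the frame of peg_nominal between -0.02 and 0.02 m and z of hole_c in the frame of peg_nominal between -0.0085 and 0.003 m) or (x of hole_d in the frame of peg_nominal between -0.0195 and 0.0225 m and y of hole_d in the frame of peg_nominal between -0.02 and 0.02 m and z of hole_d in the frame of peg_nominal between -0.0085 and 0.003 m) or (x of hole_e in the frame of peg_nominal between -0.0195 and 0.0225 m and y of hole_e in the frame of peg_nominal between -0.02 and 0.02 m and z of hole_e in the frame of peg_nominal between -0.0085 and 0.003 m)) and contact force between the fingers and sign above 1 N), for 0.2 s.
At the end, for the whole second after the job is handed in: Released, the sign hangs still from the stand's peg by one hole: hole centre -19.5 to +22.5 mm along x of peg_nominal, within 20 mm in y, 8.5 mm below to 3 mm above in z; bar within 0.12 rad of level, sign's z within 0.2 rad of vertical; below 0.03 m/s and 0.3 rad/s (((x of hole_a in the frame of peg_nominal between -0.0195 and 0.0225 m and y of hole_a in the frame of peg_nominal between -0.02 and 0.02 m and z of hole_a in the frame of peg_nominal between -0.0085 and 0.003 m) or (x of hole_b in the frame of peg_nominal between -0.0195 and 0.0225 m and y of hole_b in the frame of peg_nominal between -0.02 and 0.02 m and z of hole_b in the frame of peg_nominal between -0.0085 and 0.003 m) or (x of hole_c in the frame of peg_nominal between -0.0195 and 0.0225 m and y of hole_c in the frame of peg_nominal between -0.02 and 0.02 m and z of hole_c in the frame of peg_nominal between -0.0085 and 0.003 m) or (x of hole_d in the frame of peg_nominal between -0.0195 and 0.0225 m and y of hole_d in the frame of peg_nominal between -0.02 and 0.02 m and z of hole_d in the frame of peg_nominal between -0.0085 and 0.003 m) or (x of hole_e in the frame of peg_nominal between -0.0195 and 0.0225 m and y of hole_e in the frame of peg_nominal between -0.02 and 0.02 m and z of hole_e in the frame of peg_nominal between -0.0085 and 0.003 m)) and angle between sign's own x axis and vertical between 1.4508 and 1.6908 rad and angle between sign's own z axis and vertical below 0.2 rad and contact force between sign and stand above 0.5 N and contact force between sign and the fingers below 0.05 N and linear speed of sign below 0.03 m/s and angular speed of sign below 0.3 rad/s); the robot touches nothing.
It fails at once if the sign is pushed against the stand or its peg with more than 20 N (contact force between sign and stand above 20 N).
It fails at once if the gripper or arm pushes the stand with more than 20 N (contact force between any of the fingers, the arm and stand above 20 N).
It fails at once if the pen cup is moved by more than 30 mm (distance of pen_cup from where it was at the start of the episode above 0.03 m).
It fails at once if the stapler is moved by more than 30 mm (distance of stapler from where it was at the start of the episode above 0.03 m).
It fails at once if the tape dispenser is moved by more than 30 mm (distance of tape from where it was at the start of the episode above 0.03 m).
It also fails if it takes over 64 s, if anything falls off the work surface, if the arm or the gripper's body presses on something with over 40 N, if the wrist force passes 120 N, or if a joint passes its speed limit or range.

## Working session

There is one attempt and no reset: what is moved stays moved. The work goes in short steps, Python scripts to look and compute and a shell command to move; the robot and the scene stay as the last step left them, time stands still between calls to the robot, and variables do not carry over. Pictures are saved under pics/ and viewed, at most 13 in all, crops included, and the job is handed in when it is done.

```bash
ls; mkdir -p pics
python3 - <<'E'
from rig import *
import cv2,numpy as np
for n in("scene","top"):
    c=read_camera(n);cv2.imwrite(f"pics/{n}0.png",c["img"]);print(n,c["K"],c["position"],c["rotation"])
s=sense();print(s["time_s"],s["tcp_pos"],s["eef_rot"],s["opening"],s["contact_force"])
E
```

```text
pics
scene [[454.83257137   0.         321.2923342 ]
 [  0.         454.83257137 241.6674244 ]
 [  0.           0.           1.        ]] [ 1.0111778  -0.42853758  0.71055261] [[ 0.68949704  0.44528803 -0.5712376 ]
 [ 0.7239533  -0.44769434  0.52484416]
 [-0.02203302 -0.77542784 -0.63105167]]
top [[437.73579036   0.         329.9242015 ]
 [  0.         437.73579036 234.33930298]
 [  0.           0.           1.        ]] [0.31421948 0.05030828 1.00988884] [[-0.0049646  -0.97779764  0.20949253]
 [-0.99998173  0.00413179 -0.00441284]
 [ 0.00344929 -0.20951061 -0.97780029]]
0.1 [ 0.17612449 -0.59935867  0.23073923] [[ 9.59424897e-01  2.81964064e-01 -3.66706207e-04]
 [ 2.81964294e-01 -9.59424378e-01  9.99975778e-04]
 [-6.98696406e-05 -1.06279971e-03 -9.99999433e-01]] 0.08551154658683874 [ 0.23920709 -0.01809974  0.39113407]
```

View pics/scene0.png

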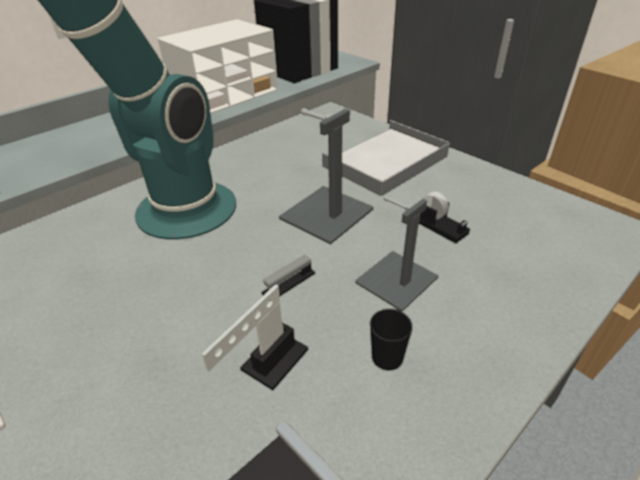

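View pics/top0.png

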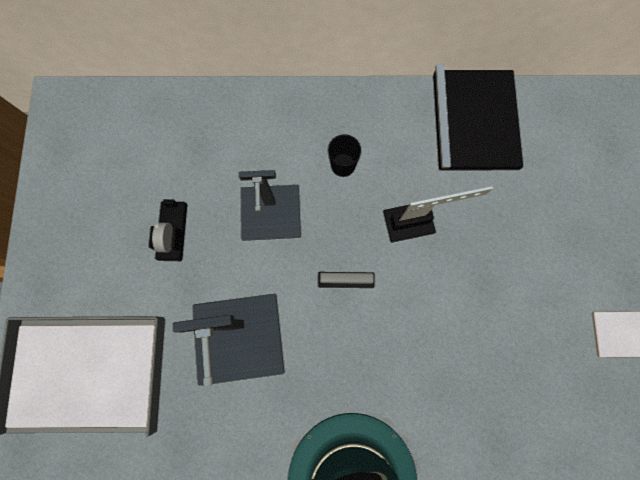

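Scene: L sign at (204–280, 288–365) with the leg in the holder at (275,355). The small stand's peg nose is near (387,199) and its base at (397,280). Top: sign bar runs (403,216) to (492,188), small stand base is at (270,212), peg from (257,210) to (258,180). Next is one zoomed montage.

Run:
```python
import cv2,numpy as np
s=cv2.imread("pics/scene0.png");t=cv2.imread("pics/top0.png")
def c(i,x,y,w,h,W,H): return cv2.resize(i[y:y+h,x:x+w],(W,H),interpolation=cv2.INTER_CUBIC)
m=np.vstack([np.hstack([c(s,195,280,120,90,400,300),c(t,380,170,120,90,400,300)]),
 np.hstack([c(s,350,180,100,75,400,300),c(t,230,155,100,75,400,300)])])
cv2.imwrite("pics/m1.png",m)
```

```text
(no output)
```

View pics/m1.png

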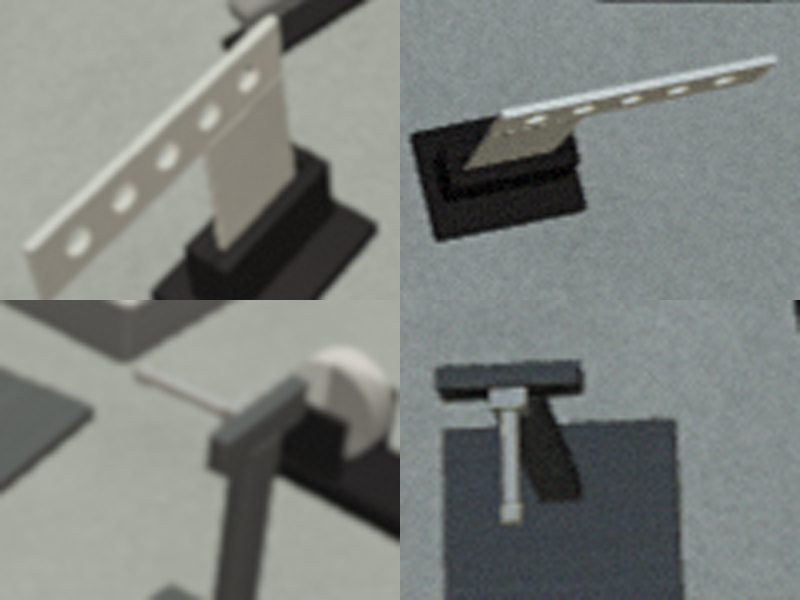

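```bash
cat > h.py <<'E'
from rig import *
import cv2,numpy as np
def cams(): return {n:read_camera(n) for n in("scene","top")}
def ray(c,p):
    d=np.array(c["rotation"])@np.linalg.inv(c["K"])@[p[0],p[1],1.]
    return np.array(c["position"]),d/np.linalg.norm(d)
def tri(cs,ps,pt):
    (a,u),(b,v)=ray(cs["scene"],ps),ray(cs["top"],pt)
    t=np.linalg.lstsq(np.c_[u,-v],b-a,rcond=None)[0]
    p,q=a+t[0]*u,b+t[1]*v
    return ((p+q)/2).round(4),round(np.linalg.norm(p-q)*1e3,1)
def onz(c,p,z):
    a,d=ray(c,p);return (a+d*(z-a[2])/d[2]).round(4)
E
python3 - <<'E'
from h import *
C=cams();T=C["top"]
L=tri(C,(277.5,284.65),(410.9,203.9));F=tri(C,(203.7,354.7),(492.5,188.3));print("leg end top",L,"far",F,np.linalg.norm(L[0]-F[0]))
print("sign z174",onz(T,(410.9,203.9),.174),onz(T,(492.5,188.3),.174))
print("nose",tri(C,(384.8,198.5),(257.75,210.5)),"root",tri(C,(407,207.7),(257.25,181)))
print("nose z200",onz(T,(257.75,210.5),.2),"head rear",onz(T,(257.75,205.2),.2),"root",onz(T,(257.25,181.5),.2))
f=lambda x,y:(230+(x-400)/4,155+(y-300)/4)
for p in[(437,368),(581,362),(583,388),(437,392)]:print("bar",onz(T,f(*p),.211))
for p in[(443,428),(675,420),(684,599)]:print("base",onz(T,f(*p),.01))
# base contour
g=T["img"].astype(int)
h=lambda x,y:(380+(x-400)/3.333,170+y/3.333)
for p in[(414,133),(437,240),(585,208)]:print("holder base",onz(T,h(*p),.012))
for n,p,z in[("cup",(345,145),.095),("stapler",(346,279),.04),("tape",(172,232),.05)]:print(n,onz(T,p,z))
E
```

```text
leg end top (array([ 0.5551, -0.1137,  0.1735]), np.float64(2.1)) far (array([ 0.5881, -0.2798,  0.1697]), np.float64(2.4)) 0.16938904923282377
sign z174 [ 0.5544 -0.1144  0.174 ] [ 0.5861 -0.2792  0.174 ]
nose (array([0.5362, 0.1853, 0.1958]), np.float64(0.1)) root (array([0.5929, 0.186 , 0.2011]), np.float64(2.7))
nose z200 [0.535  0.1845 0.2   ] head rear [0.5455 0.1848 0.2   ] root [0.5932 0.1872 0.2   ]
bar [0.6088 0.2205 0.211 ]
bar [0.6116 0.1514 0.211 ]
bar [0.5984 0.1501 0.211 ]
bar [0.5966 0.2201 0.211 ]
base [0.645  0.2583 0.01  ]
base [0.6495 0.1198 0.01  ]
base [0.5397 0.1134 0.01  ]
holder base [ 0.5865 -0.0826  0.012 ]
holder base [ 0.5092 -0.0963  0.012 ]
holder base [ 0.5316 -0.2008  0.012 ]
cup [0.7143 0.0115 0.095 ]
stapler [0.4206 0.0108 0.04  ]
tape [0.5267 0.4001 0.05  ]
```

Sign's top edge sits at z≈0.172 with yaw ≈0.19. The small stand's yaw is ≈0.035, and its peg is near the bar's middle with the nose at (0.535, 0.1845). The COM is at x≈30 mm, so it hangs level from hole_d. I'll grip over hole_e. First step is moving above the sign.

```bash
cat >> h.py <<'E'
from scipy.spatial.transform import Rotation as Ro
def rel(p,yaw):
    """tool-axes shift and turn to TCP p, tool down, tool x at world angle yaw"""
    s=sense();R=np.array(s["eef_rot"]);c,n=np.cos(yaw),np.sin(yaw)
    G=np.array([[c,n,0],[n,-c,0],[0,0,-1.]])
    print("rel",(R.T@(np.array(p)-s["tcp_pos"])).round(4),Ro.from_matrix(R.T@G).as_rotvec().round(4))
E
python3 -c "
from h import *
rel((.56,-.1405,.231),np.pi/2+.192)"
```

```text
rel [ 4.977e-01 -3.321e-01  1.000e-04] [-7.000e-04 -5.000e-04 -1.477e+00]
```

```bash
R='0.498 -0.332 0 0 0 -1.478 0.085'; python3 -m pendant '0.2 -0.133 0 0 0 -0.6 0.085;0.3 -0.2 0 0 0 -0.9 0.085;0.35 -0.233 0 0 0 -1.0 0.085;0.35 -0.233 0 0 0 -1.0 0.085;0.35 -0.233 0 0 0 -1.0 0.085;0.35 -0.233 0 0 0 -1.0 0.085;0.35 -0.233 0 0 0 -1.0 0.085;0.35 -0.233 0 0 0 -1.0 0.085'
python3 -c "
from h import *
rel((.56,-.1405,.231),np.pi/2+.192)"
```

```text
time_s: 0.87
tcp_pos: [0.3912, -0.3424, 0.2315]
eef_rot: [[0.275, 0.961, 0.0], [0.961, -0.275, -0.0], [-0.0, 0.0, -1.0]]
contact_force: [0.6, -1.0, 0.6]
opening: 0.0849
finger_force: 0.0
rel [0.2406 0.1067 0.0004] [ 1.00e-04  4.00e-04 -4.71e-01]
```

```bash
python3 -m pendant '0.24 0.107 0 0 0 -0.471 0.085;0.24 0.107 0 0 0 -0.471 0.085;0.24 0.107 0 0 0 -0.471 0.085;0.24 0.107 0 0 0 -0.471 0.085;0.24 0.107 0 0 0 -0.471 0.085;0.24 0.107 0 0 0 -0.471 0.085;0.24 0.107 0 0 0 -0.471 0.085;0.24 0.107 0 0 0 -0.471 0.085'
python3 - <<'E'
from h import *
rel((.56,-.1405,.133),np.pi/2+.192)
E
```

```text
time_s: 1.53
tcp_pos: [0.5624, -0.1398, 0.231]
eef_rot: [[-0.19, 0.982, 0.0], [0.982, 0.19, 0.002], [0.002, 0.001, -1.0]]
contact_force: [-0.5, 0.2, 0.3]
opening: 0.0851
finger_force: 0.0
rel [-0.0004 -0.0025  0.098 ] [ 0.0007 -0.0017 -0.0006]
```

```bash
python3 -m pendant '0 -0.002 0.03 0 0 0 0.085;0 -0.002 0.06 0 0 0 0.085;0 -0.002 0.098 0 0 0 0.085;0 -0.002 0.098 0 0 0 0.06;0 -0.002 0.098 0 0 0 0.04;0 -0.002 0.098 0 0 0 0.03' 40
python3 - <<'E'
from h import *
C=cams()
c=lambda i,x,y,w,h:cv2.resize(i[y:y+h,x:x+w],(400,300),interpolation=cv2.INTER_CUBIC)
cv2.imwrite("pics/g1.png",np.hstack([c(C["scene"]["img"],175,250,160,120),c(C["top"]["img"],360,150,160,120)]))
E
```

```text
time_s: 2.03
tcp_pos: [0.5592, -0.1447, 0.1351]
eef_rot: [[-0.185, 0.983, 0.001], [0.983, 0.185, -0.0], [-0.001, 0.001, -1.0]]
contact_force: [-0.5, -0.3, 0.4]
opening: 0.0513
finger_force: 0.0
```

View pics/g1.png

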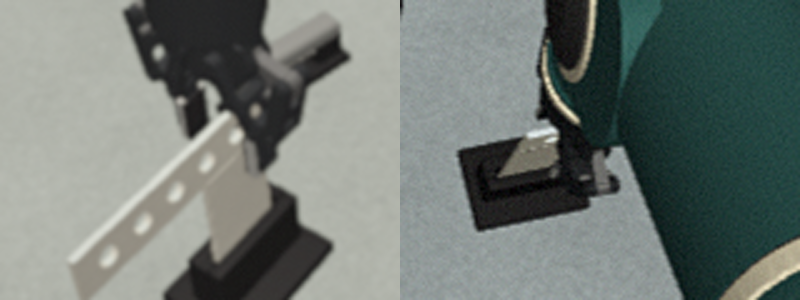

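Fingers straddle the bar near hole_e, with the plate between the pads (scene crop 235,120). I'll shift 5 mm toward the leg end and close.

```bash
python3 -m pendant '0.005 0 0.002 0 0 0 0.03;0.005 0 0.002 0 0 0 0.015;0.005 0 0.002 0 0 0 0;0.005 0 0.002 0 0 0 0;0.005 0 0.002 0 0 0 0;0.005 0 0.002 0 0 0 0;0.005 0 0.002 0 0 0 0;0.005 0 0.002 0 0 0 0' 60;python3 -m pendant '0 0 0 0 0 0 0;0 0 0 0 0 0 0;0 0 0 0 0 0 0;0 0 0 0 0 0 0'
```

```text
time_s: 2.8
tcp_pos: [0.5588, -0.1391, 0.1321]
eef_rot: [[-0.185, 0.983, 0.003], [0.983, 0.185, 0.0], [-0.0, 0.003, -1.0]]
contact_force: [5.1, 1.8, 2.7]
opening: 0.0044
finger_force: 59.1
time_s: 3.13
tcp_pos: [0.5587, -0.1391, 0.132]
eef_rot: [[-0.185, 0.983, 0.003], [0.983, 0.185, 0.0], [-0.0, 0.002, -1.0]]
contact_force: [5.3, 1.7, 2.8]
opening: 0.0041
finger_force: 59.1
```

```bash
python3 -m pendant '0 0 -0.015 0 0 0 0;0 0 -0.03 0 0 0 0;0 0 -0.06 0 0 0 0;0 0 -0.09 0 0 0 0;0 0 -0.11 0 0 0 0;0 0 -0.11 0 0 0 0;0 0 -0.11 0 0 0 0;0 0 -0.11 0 0 0 0'
python3 - <<'E'
from h import *
C=cams()
s=sense();print(s["tcp_pos"],s["contact_force"],s["torque"])
rel((.50,.2,.245),np.pi/2+.035)
c=lambda i,x,y,w,h:cv2.resize(i[y:y+h,x:x+w],(400,300),interpolation=cv2.INTER_CUBIC)
cv2.imwrite("pics/g2.png",np.hstack([c(C["scene"]["img"],175,200,160,120),c(C["top"]["img"],360,150,160,120)]))
E
```

```text
time_s: 3.8
tcp_pos: [0.557, -0.1395, 0.2403]
eef_rot: [[-0.185, 0.983, -0.002], [0.983, 0.185, 0.0], [0.001, -0.002, -1.0]]
contact_force: [0.7, -0.2, -1.4]
opening: 0.0042
finger_force: 60.2
[ 0.5569532  -0.13936823  0.23995133] [ 0.15963804 -0.26999825 -1.8197873 ] [ 0.00699845  0.03869819 -0.01105867]
rel [ 0.3441  0.0068 -0.0047] [-0.0021 -0.001   0.1509]
```

View pics/g2.png

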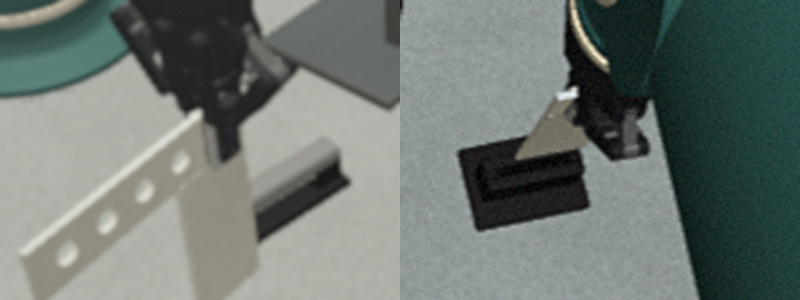

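Sign is held and free of the slot. Holes a–d show in the scene crop at (67,255), (108,222), (146,191), (182,161). Next I work out hole_d in the tool frame.

```bash
cat >> h.py <<'E'
def holes(c,px,s):
    """pixel hole centres on the plate's rear face -> tool frame (x,z) mm"""
    R=np.array(s["eef_rot"]);t=np.array(s["tcp_pos"]);n=R[:,1]
    P=[]
    for p in px:
        a,d=ray(c,p);k=((t+.0025*n-a)@n)/(d@n);P.append(R.T@(a+k*d-t))
    P=np.array(P)*1e3;print(P.round(1));print("spacing",np.linalg.norm(np.diff(P,axis=0),axis=1).round(1),"slope",np.polyfit(P[:,0],P[:,2],1).round(4));return P
E
python3 - <<'E'
from h import *
C=read_camera("scene");s=sense();print(s["tcp_pos"])
g=cv2.cvtColor(C["img"],cv2.COLOR_BGR2GRAY)
px=[(175+x/2.5,200+y/2.5) for x,y in[(67,255),(108,222),(146,191),(182,161)]]
holes(C,px,s)
E
```

```text
[ 0.55707397 -0.1393369   0.24007589]
[[-121.4    2.5  -19.9]
 [ -90.6    2.5  -19.7]
 [ -60.3    2.5  -19.9]
 [ -29.8    2.5  -20.5]]
spacing [30.8 30.3 30.5] slope [-5.80000e-03 -2.04357e+01]
```

```bash
python3 - <<'E'
from h import *
T=read_camera("top")
for z in(.29,.32):
  for p in[(175,325),(232,320),(207,383)]:print("tall",z,onz(T,p,z))
E
python3 -m pendant '0.04 0 0 0 0 0 0;0.08 0.001 0 0 0 0.03 0;0.12 0.002 0 0 0 0.06 0;0.15 0.003 0 0 0 0.09 0;0.18 0.003 0 0 0 0.1 0;0.2 0.003 0 0 0 0.1 0;0.2 0.003 0 0 0 0.1 0'
python3 - <<'E'
from h import *
rel((.502,.2136,.24),np.pi/2+.037)
cv2.imwrite("pics/s3.png",read_camera("scene")["img"])
E
```

```text
tall 0.29 [0.3204 0.297  0.29  ]
tall 0.29 [0.3278 0.2057 0.29  ]
tall 0.29 [0.2311 0.2408 0.29  ]
tall 0.32 [0.3201 0.2867 0.32  ]
tall 0.32 [0.3273 0.1992 0.32  ]
tall 0.32 [0.2346 0.2328 0.32  ]
time_s: 4.58
tcp_pos: [0.5225, 0.0623, 0.2412]
eef_rot: [[-0.092, 0.996, -0.0], [0.996, 0.092, 0.001], [0.001, -0.0, -1.0]]
contact_force: [-0.4, 0.3, -1.6]
opening: 0.0043
finger_force: 60.1
rel [ 0.1525 -0.0065  0.0014] [-0.0004 -0.0013  0.0547]
```

View pics/s3.png

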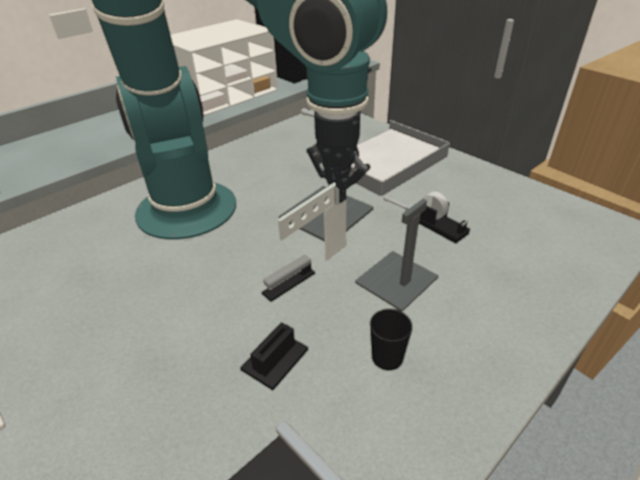

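Sign is clear of everything, and the arm is well above the tall stand. Moving on to in front of the peg.

```bash
python3 -m pendant '0.04 -0.006 0 0 0 0.02 0;0.08 -0.006 0 0 0 0.04 0;0.12 -0.006 0 0 0 0.054 0;0.14 -0.006 0 0 0 0.054 0;0.152 -0.006 0.02 0 0 0.054 0;0.152 -0.006 0.04 0 0 0.054 0;0.152 -0.006 0.061 0 0 0.054 0;0.152 -0.006 0.061 0 0 0.054 0'
python3 -m pendant '0 0 0 0 0 0 0;0 0 0 0 0 0 0'
python3 - <<'E'
from h import *
C=cams();s=sense();print(s["tcp_pos"],s["contact_force"])
h=np.array(s["tcp_pos"])+np.array(s["eef_rot"])@[-.0298,0,-.0202];print("hole_d",h)
c=lambda i,x,y,w,h:cv2.resize(i[y:y+h,x:x+w],(400,300),interpolation=cv2.INTER_CUBIC)
cv2.imwrite("pics/g4.png",np.hstack([c(C["scene"]["img"],330,165,100,75),c(C["top"]["img"],230,155,100,75)]))
E
```

```text
time_s: 5.3
tcp_pos: [0.5032, 0.207, 0.1765]
eef_rot: [[-0.031, 0.999, -0.005], [1.0, 0.031, -0.002], [-0.002, -0.005, -1.0]]
contact_force: [-0.3, 0.1, -2.7]
opening: 0.0042
finger_force: 59.9
time_s: 5.47
tcp_pos: [0.5052, 0.2083, 0.1812]
eef_rot: [[-0.031, 1.0, 0.001], [1.0, 0.031, 0.0], [0.0, 0.001, -1.0]]
contact_force: [-0.2, 0.5, -0.8]
opening: 0.0043
finger_force: 59.9
[0.50526163 0.20850918 0.18152009] [-0.31512422 -0.00366461 -1.07989257]
hole_d [0.50616459 0.17871426 0.20170741]
```

View pics/g4.png

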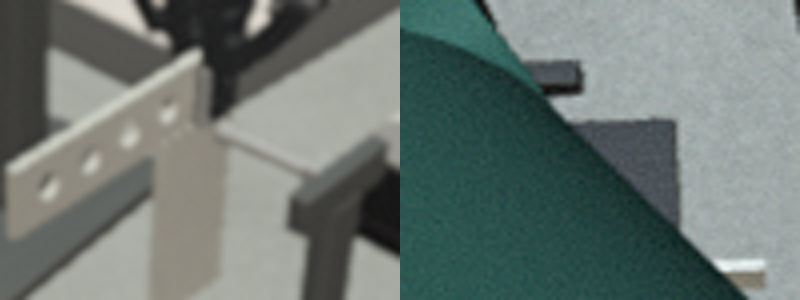

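Run:
```python
from h import *
i=sum(read_camera("scene")["img"].astype(float) for _ in range(8))/8
i=np.clip((i-60)*1.5,0,255).astype(np.uint8)
cv2.imwrite("pics/g5.png",cv2.resize(i[170:228,330:410],(800,580),interpolation=cv2.INTER_CUBIC))
```

```text
(no output)
```

View pics/g5.png

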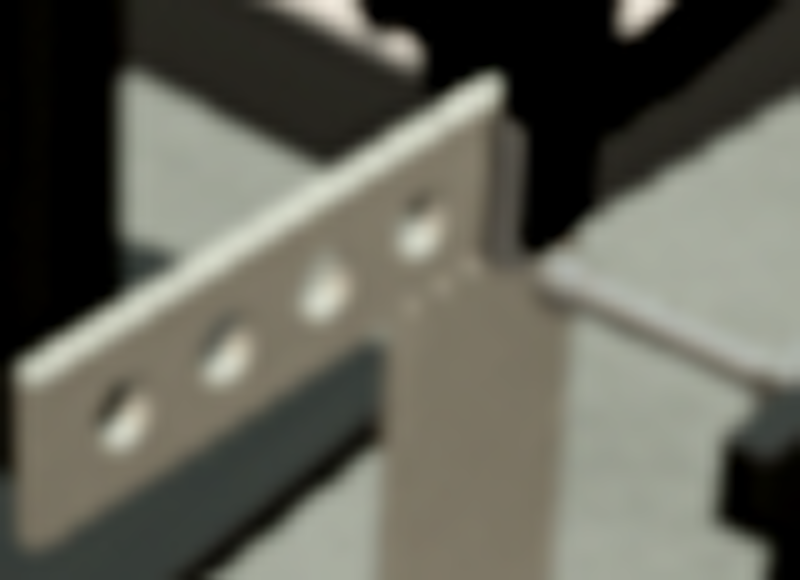

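Run:
```python
from h import *
C=read_camera("scene");s=sense()
P=holes(C,[(342.4,211.6),(352.6,205),(362.4,198.5),(372,192)],s)
R=np.array(s["eef_rot"]);t=np.array(s["tcp_pos"])
print("hole_d seen",t+R@(P[3]/1e3)-.0025*R[:,1])
for px in[(384.5,197.8),(392.5,201.3),(400,204.7)]:
  a,d=ray(C,px)
  for x in(.533,.535,.537) if px[0]<390 else (.555,.57): print(px,(a+d*(x-a[0])/d[0]).round(4))
  b=a+d*(.2-a[2])/d[2];print("  z=.2:",b.round(4)); b=a+d*(.1965-a[2])/d[2];print("  z=.1965:",b.round(4))
```

```text
[[-120.     2.5  -19.2]
 [ -90.3    2.5  -19.6]
 [ -60.8    2.5  -20.5]
 [ -30.9    2.5  -21.6]]
spacing [29.7 29.5 29.9] slope [ -0.0271 -22.269 ]
hole_d seen [0.50553561 0.17779652 0.20199887]
(384.5, 197.8) [0.533  0.1883 0.1946]
(384.5, 197.8) [0.535  0.1857 0.1967]
(384.5, 197.8) [0.537  0.1831 0.1989]
  z=.2: [0.538  0.1818 0.2   ]
  z=.1965: [0.5348 0.186  0.1965]
(392.5, 201.3) [0.555  0.1865 0.1973]
(392.5, 201.3) [0.57   0.1663 0.2142]
  z=.2: [0.5574 0.1833 0.2   ]
  z=.1965: [0.5543 0.1875 0.1965]
(400, 204.7) [0.555  0.2131 0.1761]
(400, 204.7) [0.57   0.192  0.1937]
  z=.2: [0.5754 0.1844 0.2   ]
  z=.1965: [0.5724 0.1886 0.1965]
```

Holes a–d are at (342.4,211.6), (352.6,205), (362.4,198.5), (372,192) px, and the nose is at (384.5,197.8). Hole_d needs to go about +5.5 mm in y and 3 mm down.

```bash
cat > st.py <<'E'
from h import *
s=sense();t=np.array(s["tcp_pos"]);R=np.array(s["eef_rot"])
print("t",s["time_s"],"tcp",t.round(4),"hole",(t+R@[-.0303,0,-.0215]).round(4),"F",np.round(s["contact_force"],1),"M",np.round(s["torque"],2))
E
python3 -m pendant '0.005 0 0.003 0 0 -0.006 0;0.0055 0.01 0.003 0 0 -0.006 0;0.0055 0.02 0.003 0 0 -0.006 0;0.0055 0.02 0.003 0 0 -0.006 0;0.0055 0.02 0.003 0 0 -0.006 0;0.0055 0.02 0.003 0 0 -0.006 0' >/dev/null;python3 st.py;  python3 -m pendant '0 0.001 0 0 0 0 0;0 0.002 0 0 0 0 0;0 0.003 0 0 0 0 0;0 0.003 0 0 0 0 0' >/dev/null;python3 st.py
```

```text
t 6.5167 tcp [0.5243 0.2148 0.1771] hole [0.5255 0.1845 0.1986] F [-0.3 -0.6 -0.8] M [ 0.01  0.02 -0.02]
t 6.85 tcp [0.5275 0.2148 0.1774] hole [0.5286 0.1846 0.1989] F [ 0.4 -0.1 -1.5] M [0.07 0.1  0.03]
```

```bash
python3 -m pendant '0 0.001 -0.001 0 0 0 0;0 0.002 -0.001 0 0 0 0;0 0.002 -0.001 0 0 0 0' >/dev/null;python3 st.py;  python3 -m pendant '0 0.001 0 0 0 0 0;0 0.002 0 0 0 0 0;0 0.002 0 0 0 0 0' >/dev/null;python3 st.py;  python3 -m pendant '0 0.001 0 0 0 0 0;0 0.001 0 0 0 0 0;0 0.001 0 0 0 0 0' >/dev/null;python3 st.py; python3 -m pendant '0 0.001 0 0 0 0 0;0 0.001 0 0 0 0 0;0 0.001 0 0 0 0 0' >/dev/null;python3 st.py
```

```text
t 7.1 tcp [0.5296 0.2149 0.1784] hole [0.5307 0.1847 0.1999] F [ 0.7 -0.2 -1.2] M [0.05 0.05 0.01]
t 7.35 tcp [0.5315 0.215  0.1783] hole [0.5327 0.1847 0.1998] F [-0.7  0.4 -1.4] M [ 0.06 -0.03  0.01]
t 7.6 tcp [0.5323 0.2151 0.1783] hole [0.5335 0.1848 0.1998] F [-0.4  0.2 -0.7] M [0.03 0.   0.03]
t 7.85 tcp [0.5334 0.2151 0.1783] hole [0.5345 0.1848 0.1998] F [-0.8  1.  -1.4] M [ 0.06  0.02 -0.03]
```

```bash
for i in 1; do python3 -m pendant '0 0.001 0 0 0 0 0;0 0.001 0 0 0 0 0;0 0.001 0 0 0 0 0' >/dev/null;python3 st.py; done;  python3 -m pendant '0 0.001 0 0 0 0 0;0 0.001 0 0 0 0 0;0 0.001 0 0 0 0 0' >/dev/null;python3 st.py; python3 -m pendant '0 0.001 0 0 0 0 0;0 0.001 0 0 0 0 0;0 0.001 0 0 0 0 0' >/dev/null;python3 st.py
```

```text
t 8.1 tcp [0.5344 0.2151 0.1783] hole [0.5355 0.1848 0.1998] F [-0.2 -0.6 -2.1] M [ 0.06  0.02 -0.02]
t 8.35 tcp [0.5354 0.2152 0.1783] hole [0.5365 0.1849 0.1998] F [-0.3 -0.5 -1.4] M [ 0.08 -0.01  0.07]
t 8.6 tcp [0.5364 0.2152 0.1783] hole [0.5375 0.185  0.1998] F [-0.6 -0.2 -2. ] M [0.1  0.   0.07]
```

```bash
python3 -m pendant '0 0.001 0 0 0 0 0;0 0.0015 0 0 0 0 0;0 0.0015 0 0 0 0 0' >/dev/null;python3 st.py;  python3 -m pendant '0 0.001 0 0 0 0 0;0 0.0015 0 0 0 0 0;0 0.0015 0 0 0 0 0' >/dev/null;python3 st.py
python3 - <<'E'
from h import *
i=sum(read_camera("scene")["img"].astype(float) for _ in range(4))/4
i=np.clip((i-60)*1.5,0,255).astype(np.uint8)
cv2.imwrite("pics/g6.png",cv2.resize(i[165:223,345:425],(800,580),interpolation=cv2.INTER_CUBIC))
E
```

```text
t 8.85 tcp [0.5379 0.2153 0.1783] hole [0.5391 0.185  0.1998] F [ 0.  -0.2 -1.8] M [0.05 0.02 0.05]
t 9.1 tcp [0.5394 0.2153 0.1783] hole [0.5406 0.185  0.1998] F [ 0.2 -0.2 -2.9] M [0.04 0.03 0.03]
```

View pics/g6.png

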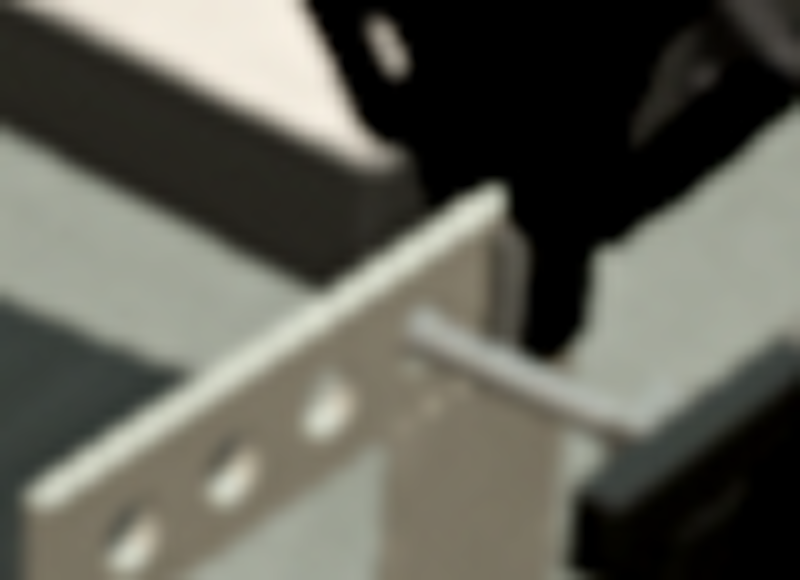

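Peg (bright rod) ends at hole_d's place (zoom 410,325), and some hole shows below it at (412,365). It seems to be entering with no force, so I continue.

```bash
python3 -m pendant '0 0.001 0 0 0 0 0;0 0.0015 0 0 0 0 0;0 0.0015 0 0 0 0 0' >/dev/null;python3 st.py;  python3 -m pendant '0 0.001 0 0 0 0 0;0 0.0015 0 0 0 0 0;0 0.0015 0 0 0 0 0' >/dev/null;python3 st.py;python3 -m pendant '0 0.001 0 0 0 0 0;0 0.0015 0 0 0 0 0;0 0.0015 0 0 0 0 0' >/dev/null;python3 st.py
```

```text
t 9.55 tcp [0.5409 0.2154 0.1783] hole [0.5421 0.1851 0.1998] F [ 0.1 -0.1 -2. ] M [ 0.04 -0.    0.05]
t 9.8 tcp [0.5425 0.2154 0.1783] hole [0.5436 0.1852 0.1998] F [ 0.4  0.8 -1.2] M [0.08 0.   0.03]
t 10.05 tcp [0.5439 0.2155 0.1783] hole [0.5451 0.1852 0.1998] F [ 0.8  0.  -1.6] M [ 0.04 -0.03  0.03]
```

```bash
python3 -m pendant '0 0.001 0 0 0 0 0;0 0.002 0 0 0 0 0;0 0.003 0 0 0 0 0;0 0.003 0 0 0 0 0' >/dev/null;python3 st.py;  python3 -m pendant '0 0.001 0 0 0 0 0;0 0.002 0 0 0 0 0;0 0.003 0 0 0 0 0;0 0.003 0 0 0 0 0' >/dev/null;python3 st.py;python3 -m pendant '0 0.001 0 0 0 0 0;0 0.002 0 0 0 0 0;0 0.003 0 0 0 0 0;0 0.004 0 0 0 0 0;0 0.004 0 0 0 0 0' >/dev/null;python3 st.py
python3 - <<'E'
from h import *
i=sum(read_camera("scene")["img"].astype(float) for _ in range(4))/4
i=np.clip((i-60)*1.5,0,255).astype(np.uint8)
cv2.imwrite("pics/g7.png",cv2.resize(i[165:223,345:425],(800,580),interpolation=cv2.INTER_CUBIC))
E
```

```text
t 10.3833 tcp [0.547  0.2156 0.1783] hole [0.5482 0.1853 0.1998] F [-0.1 -0.6 -1.6] M [ 0.09  0.03 -0.02]
t 10.7167 tcp [0.55   0.2157 0.1783] hole [0.5512 0.1854 0.1998] F [-0.2  0.9 -1.9] M [-0.02  0.03 -0.02]
t 11.1333 tcp [0.554  0.2158 0.1783] hole [0.5552 0.1856 0.1998] F [-1.  -1.1 -1. ] M [ 0.03 -0.01  0.04]
```

View pics/g7.png

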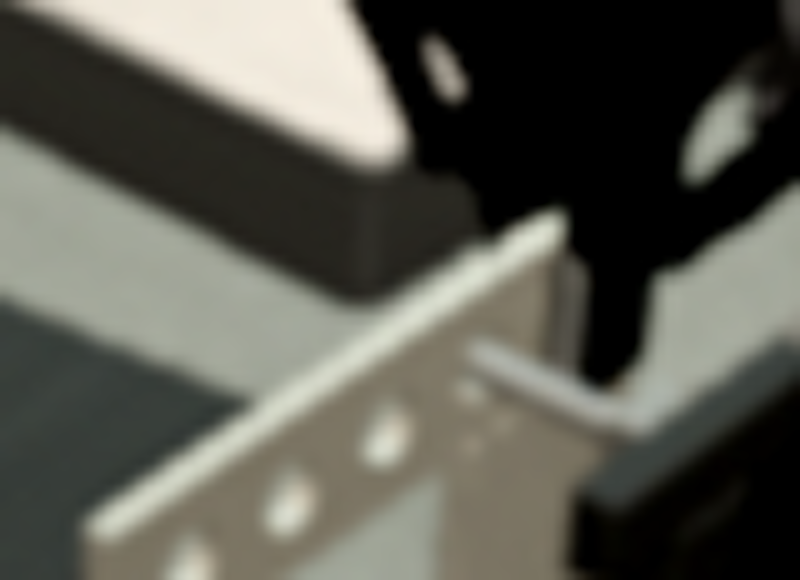

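Peg passes through hole_d and the exposed shaft (470,345)-(630,415) has become shorter. I go 3 mm further, then lower gently until the shaft takes the weight.

```bash
python3 -m pendant '0 0.002 0.001 0 0 0 0;0 0.003 0.002 0 0 0 0;0 0.003 0.002 0 0 0 0;0 0.003 0.002 0 0 0 0' >/dev/null;python3 st.py;  python3 -m pendant '0 0 0.0005 0 0 0 0;0 0 0.001 0 0 0 0;0 0 0.001 0 0 0 0' >/dev/null;python3 st.py;python3 -m pendant '0 0 0.0005 0 0 0 0;0 0 0.0005 0 0 0 0;0 0 0.0005 0 0 0 0' >/dev/null;python3 st.py
```

```text
t 11.6667 tcp [0.5569 0.216  0.1761] hole [0.558  0.1857 0.1976] F [ 0.6  0.6 -1.8] M [ 0.06  0.01 -0.01]
t 11.9167 tcp [0.5568 0.216  0.1752] hole [0.5579 0.1857 0.1967] F [ 0.1  0.2 -1.8] M [0.08 0.07 0.  ]
t 12.1667 tcp [0.5568 0.216  0.1748] hole [0.558  0.1857 0.1963] F [ 1.  -0.  -2.5] M [0.09 0.03 0.  ]
```

```bash
python3 -m pendant '0 0 0.0005 0 0 0 0;0 0 0.0005 0 0 0 0;0 0 0.0005 0 0 0 0' >/dev/null;python3 st.py;  python3 -m pendant '0 0 0.0005 0 0 0 0;0 0 0.0005 0 0 0 0;0 0 0.0005 0 0 0 0' >/dev/null;python3 st.py;python3 -m pendant '0 0 0.0005 0 0 0 0;0 0 0.0005 0 0 0 0;0 0 0.0005 0 0 0 0' >/dev/null;python3 st.py
```

```text
t 12.4167 tcp [0.5569 0.216  0.1744] hole [0.5581 0.1857 0.1959] F [-0.1  0.2 -0.3] M [-0.01  0.02 -0.02]
t 12.6667 tcp [0.557  0.216  0.1741] hole [0.5581 0.1858 0.1956] F [-1.7 -1.4  4.7] M [-0.31  0.3  -0.09]
t 12.9167 tcp [0.5571 0.216  0.1739] hole [0.5582 0.1858 0.1954] F [-2.9 -1.3 10.3] M [-0.65  0.6  -0.08]
```

Contact at 10 N, so I ease off 0.8 mm and release.

```bash
python3 -m pendant '0 0 -0.0008 0 0 0 0;0 0 -0.0008 0 0 0 0;0 0 -0.0008 0 0 0 0' 20;python3 st.py; python3 -m pendant '0 0 0 0 0 0 0;0 0 0 0 0 0 0;0 0 0 0 0 0 0;0 0 0 0 0 0 0';python3 st.py
```

```text
time_s: 13.17
tcp_pos: [0.5569, 0.216, 0.1742]
eef_rot: [[-0.038, 0.999, 0.0], [0.999, 0.038, 0.0], [0.0, 0.0, -1.0]]
contact_force: [-0.8, -0.1, 4.9]
opening: 0.0041
finger_force: 60.6
t 13.1667 tcp [0.5569 0.216  0.1742] hole [0.558  0.1858 0.1957] F [-0.8 -0.1  4.9] M [-0.19  0.1  -0.02]
time_s: 13.5
tcp_pos: [0.5569, 0.216, 0.1741]
eef_rot: [[-0.038, 0.999, 0.0], [0.999, 0.038, 0.0], [0.0, 0.0, -1.0]]
contact_force: [0.2, -0.7, 4.6]
opening: 0.0041
finger_force: 60.6
t 13.5 tcp [0.5569 0.216  0.1741] hole [0.558  0.1857 0.1956] F [ 0.2 -0.7  4.6] M [-0.17  0.07  0.  ]
```

```bash
python3 -m pendant '0 0 -0.0004 0 0 0 0;0 0 -0.0004 0 0 0 0;0 0 -0.0004 0 0 0 0' >/dev/null;python3 st.py; python3 -m pendant '0 0 0 0 0 0 0.006;0 0 0 0 0 0 0.008;0 0 0 0 0 0 0.01;0 0 0 0 0 0 0.013;0 0 0 0 0 0 0.016;0 0 0 0 0 0 0.02;0 0 0 0 0 0 0.024;0 0 0 0 0 0 0.024';python3 -m pendant '0 0 0 0 0 0 0.024;0 0 0 0 0 0 0.024;0 0 0 0 0 0 0.024;0 0 0 0 0 0 0.024'
python3 - <<'E'
from h import *
i=np.clip((read_camera("scene")["img"].astype(float)-40)*1.4,0,255).astype(np.uint8)
cv2.imwrite("pics/g8.png",cv2.resize(i[150:240,330:450],(800,600),interpolation=cv2.INTER_CUBIC))
E
```

```text
t 13.75 tcp [0.5568 0.216  0.1744] hole [0.558  0.1857 0.1959] F [ 0.5 -1.  -0.1] M [ 0.03 -0.13  0.05]
time_s: 14.42
tcp_pos: [0.5568, 0.216, 0.1745]
eef_rot: [[-0.038, 0.999, -0.0], [0.999, 0.038, 0.0], [0.0, -0.0, -1.0]]
contact_force: [1.1, -1.2, 0.0]
opening: 0.024
finger_force: 0.0
time_s: 14.75
tcp_pos: [0.5568, 0.216, 0.1745]
eef_rot: [[-0.038, 0.999, -0.0], [0.999, 0.038, 0.0], [0.0, -0.0, -1.0]]
contact_force: [-0.1, -0.7, 0.2]
opening: 0.0241
finger_force: 0.0
```

View pics/g8.png

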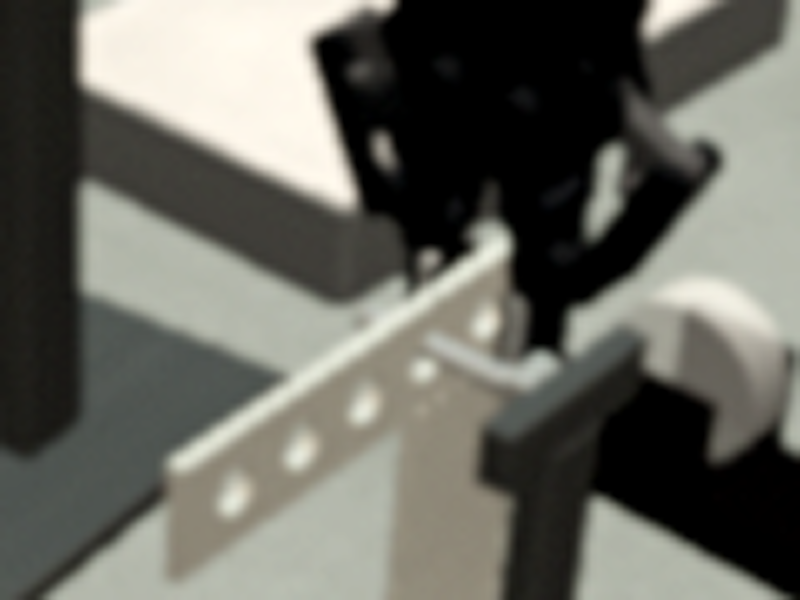

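Released: the sign hangs level from hole_d (425,350), held on the shaft behind the head, and nothing grips it. Retreating straight up.

```bash
python3 -m pendant '0 0 -0.01 0 0 0 0.024;0 0 -0.025 0 0 0 0.024;0 0 -0.05 0 0 0 0.024;0 0 -0.08 0 0 0 0.024;0 0 -0.12 0 0 0 0.024;0 0 -0.14 0 0 0 0.024;0 0 -0.14 0 0 0 0.024;0 0 -0.14 0 0 0 0.024';python3 -m pendant '0 0 0 0 0 0 0.024;0 0 0 0 0 0 0.024;0 0 0 0 0 0 0.024;0 0 0 0 0 0 0.024;0 0 0 0 0 0 0.024;0 0 0 0 0 0 0.024;0 0 0 0 0 0 0.024;0 0 0 0 0 0 0.024'
python3 -m pendant '0 0 0 0 0 0 0.024;0 0 0 0 0 0 0.024;0 0 0 0 0 0 0.024;0 0 0 0 0 0 0.024;0 0 0 0 0 0 0.024;0 0 0 0 0 0 0.024;0 0 0 0 0 0 0.024;0 0 0 0 0 0 0.024' >/dev/null
python3 - <<'E'
from h import *
a=read_camera("scene")["img"].astype(float)[150:270,330:490]
for _ in range(6): b=read_camera("scene")["img"].astype(float)[150:270,330:490]
print("motion",np.abs(a-b).max(),np.abs(a-b).mean())
cv2.imwrite("pics/g9.png",cv2.resize(b.astype(np.uint8),(800,600),interpolation=cv2.INTER_CUBIC))
E
```

```text
time_s: 15.47
tcp_pos: [0.5571, 0.2162, 0.3163]
eef_rot: [[-0.038, 0.999, 0.002], [0.999, 0.038, 0.001], [0.001, 0.002, -1.0]]
contact_force: [0.1, 0.2, -1.0]
opening: 0.0238
finger_force: 0.0
time_s: 16.13
tcp_pos: [0.5568, 0.216, 0.3144]
eef_rot: [[-0.038, 0.999, -0.0], [0.999, 0.038, 0.0], [0.0, -0.0, -1.0]]
contact_force: [0.5, 0.5, -0.3]
opening: 0.0241
finger_force: 0.0
motion 9.0 0.4078819444444444
```

View pics/g9.png

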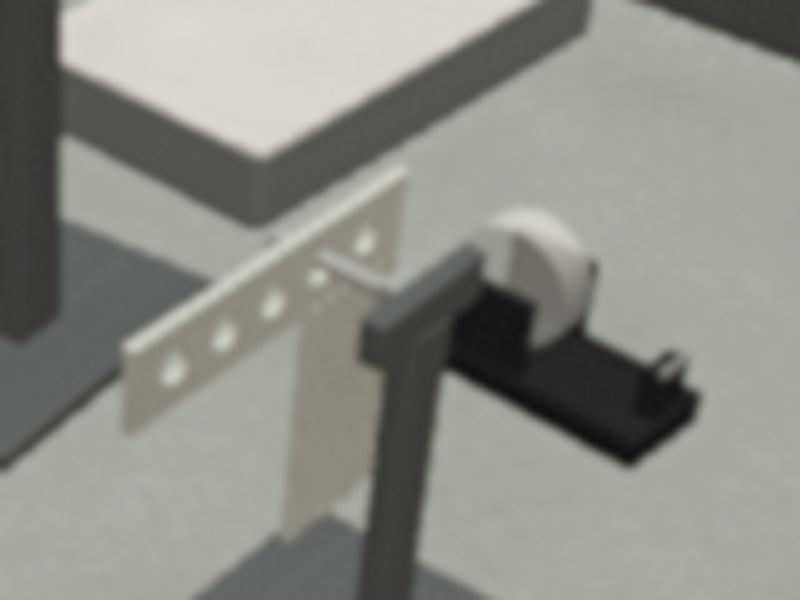

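It hangs level on the fourth hole with the gripper clear. A short settle, then a stillness check before handing in.

```bash
for k in 1; do python3 -m pendant '0 0 0 0 0 0 0.024;0 0 0 0 0 0 0.024;0 0 0 0 0 0 0.024;0 0 0 0 0 0 0.024;0 0 0 0 0 0 0.024;0 0 0 0 0 0 0.024;0 0 0 0 0 0 0.024;0 0 0 0 0 0 0.024' >/dev/null; done
python3 - <<'E'
from h import *
L=[read_camera("scene")["img"].astype(float)[150:270,330:490] for _ in range(20)]
d=[np.abs(x-L[0]) for x in L[1:]]
print("sign",[round(x[30:110,20:85].mean(),2) for x in d],"bg",[round(x[80:,120:].mean(),2) for x in d][::5])
if max(x[30:110,20:85].mean() for x in d)<1: print(job_done())
E
```

```text
sign [np.float64(0.44), np.float64(0.45), np.float64(0.45), np.float64(0.41), np.float64(0.43), np.float64(0.48), np.float64(0.53), np.float64(0.56), np.float64(0.56), np.float64(0.53), np.float64(0.5), np.float64(0.45), np.float64(0.42), np.float64(0.4), np.float64(0.41), np.float64(0.41), np.float64(0.42), np.float64(0.44), np.float64(0.47)] bg [np.float64(0.4), np.float64(0.4), np.float64(0.38), np.float64(0.39)]
the job is handed in; nothing more can be done
None
```

The sign hangs level and almost still from hole_d on the small stand's peg, behind the head; it was released, the gripper is well clear, and the job was handed in at about 18 s (no verdict was shown).

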